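# Bring the tyre valve to the index and swing the gauge arm in

### The job

Set this small bicycle wheel, lying flat on its inspection stand, up for a run-out check: push on a spoke with a fingertip to turn the wheel until its valve stem points straight at the fixed index pointer, and let it come to rest there. Only then push the gauge arm with a fingertip, gently, fully in to its stop over the tyre. Grip or lift nothing, keep your fingers off the tyre and the valve, and leave the jar, tools and other things lying around where they are.

Things in the scene. Friction and masses are not known exactly. Their poses are not given: they have to be found in the camera images.
- stand: Fixed wheel stand, its position and yaw (within 0.3 rad) varying. Origin on the wheel's vertical axis at table height, z up. Its +x axis points level from the wheel axis to the index pointer, beyond the tyre on the side away from the robot. Red base under the wheel 20 mm high, hub pedestal 56 mm across and 45 mm high; black feet 14 mm high.
- index_tip (a point): Point of the index: a metal pointer on an upright post (16 mm thick, 175 mm from the wheel axis, top 102 mm above the table). The tip is 116 mm from the wheel axis along the stand's +x, 95 mm above the table, over the inner half of the tyre, and points at the wheel axis.
- wheel_hub (a point): Wheel centre, 60 mm above the table; its x axis points to the valve. The wheel (0.8 kg) lies flat: hub radius 22 mm (spindle end to 90 mm above the table), five straight metal spokes 14 mm wide, 53 to 67 mm above the table, at 36, 108, 180, 252, 324 degrees from the valve, out to the rim's inside at radius 99 mm, with open gaps. It only rests on its spindle and must not be lifted.
- wheel (a joint): Turn of the wheel in rad, growing anticlockwise seen from above; 0 (or a full turn, 6.283) is the valve pointing straight at the index. Starts anywhere from 0.5 to 5.78 and may be turned either way. Bearing friction of 0.1 Nm (some 1.5 N at a spoke) stops it almost at once when it is no longer pushed.
- valve: Valve stem, part of the wheel: a rod 12 mm thick (brass end 8 mm thick), black, in the spokes' mid-plane, from the rim's inside straight towards the hub, ending 61 mm from the axis. Not to be touched. Its origin is the wheel centre, x axis towards the valve.
- valve_mid (a point): Middle of the valve stem, 80 mm from the wheel axis.
- tyre: Black knobbly tyre of the wheel, 296 mm outside diameter, 40 mm thick, from 40 to 80 mm above the table; its inner edge is at radius 108 mm. Not to be touched with the fingers. Its origin is the wheel centre.
- gauge_arm (a joint): Swing of the gauge arm about its upright pivot post, in rad: it starts at 0 to 0.5 (swung outward, clear of the tyre) and grows clockwise seen from above, to its stop at 1.2 (its end stands over the middle of the tyre's top face). Stays where it is left; 0.5 N at the push point moves it.
- gauge_pivot (a point): On the upright pivot axis of the gauge arm at the beam's mid-height, 108 mm above the table; in the stand's frame at x -120 mm, y +170 mm (to the left, on the robot's side). The pivot's hub is 26 mm across, its top 118 mm above the table.
- gauge_push (a point): Where to push: middle of the arm's beam, 100 mm from the pivot; x axis along the beam, outward. Plain metal bar 14 mm wide, 100 to 116 mm above the table, 134 mm long from the pivot; under it, 127 mm from the pivot, a thin feeler reaches down to 84 mm. A fingertip 3 mm below the bar's underside still clears the tyre (top at 80 mm).
- grease_jar: Loose jar, 52 mm in diameter, 52 mm high, beside the tyre, partly within the gauge arm's sweep but lower than the arm. Origin under its centre. Leave it.
- wrench: Loose wrench 160 mm long lying beside the tyre on the right. Leave it.
- tyre_lever: Loose blue tyre lever 110 mm long, 12 mm high, lying flat between the robot and the wheel. Leave it.
- mug: Loose white mug, 80 mm in diameter, 90 mm high, far to the left. Leave it.
- screwdriver: Loose screwdriver 190 mm long lying to the right. Leave it.
- hub_axle: Loose dark steel hub cap, 60 mm in diameter, 22 mm high, beside the tyre at the far right. Leave it.
- oil_can: Loose grey can, 50 mm in diameter, 110 mm high, to the far right. Leave it.

How it is judged:
By the outcome, as a careful person would: the job done as asked, in the order asked, and still so for the second after the job is handed in, with the robot touching nothing.
It also fails if it takes over 54 s, if anything falls off the work surface, if the arm or the gripper's body presses on something with over 40 N, if the wrist force passes 120 N, or if a joint passes its speed limit or range.

### The arm

A 7-joint arm with a two-finger parallel gripper is mounted at the origin on the work surface. World frame = base frame: x ahead of the robot, y to its left, z up, the work surface at z = 0. Lengths are in mm, angles in rad, forces in N, time in s.
With the tool pointing down it reaches from about 350 to 900 mm from the base axis. Payload 8.1 kg.
Tool frame: the origin (TCP) lies on the centre line of the jaws, within the pads' length; the fingertips stand ahead of it and the grasp point (between the pads) lies 11 mm behind it (ctrl.nose_length is the z of the fingertips in the tool frame, in mm); z points along the fingers, y is the line along which they close (so a half turn about z gives the same grasp; the last joint's range is limited). The gripper opens to 85 mm and grips with 20 to 120 N. Pads are 22 mm wide; open, the fingers measure 114 mm over their backs; the gripper's body (76 mm by 85 mm) begins 54 mm behind the grasp point. The pads swing forward as they close: fully open they stand 13 mm farther back than shut.
Start: joints at [1.008, 0.434, 0.025, 1.573, -0.012, 1.134, -0.075], TCP at [277.335, -560.113, 239.323] pointing down, gripper open.
Joint ranges: [-2.62, 2.62], [-0.44, 2.09], [-1.27, 1.32], [0.08, 2.57], [-1.32, 4.46], [0.12, 2], [-2.74, 2.74]. Speed limits (rad/s): [2.22, 2.22, 3.01, 3.01, 3.14, 3.14, 3.14].

### API

Orientations are given as a rotation vector (axis times angle).
In Python, from station import ctrl, viewer gives the robot as it stands. The module is installed in compiled form; this text tells all that it offers.
- The arm moves only by the shell command python3 -m crank 'ROWS' [FORCE]. ROWS is a JSON object of lists of equal length, an entry for each row: "fingers": the opening, from 0 (shut) to 1 (fully open); "delta_pos": the shift along the tool's x, y, z in mm, a list of three; "yaw": the turn about the tool's z in degrees. In form: {"fingers": [fingers, ...], "delta_pos": [[x, y, z], ...], "yaw": [yaw, ...]}. A call has 1 to 12 rows; each row is the pose to reach, as a shift and turn from the pose commanded when the call began, along the tool's axes at that moment; what a row does not reach only later rows make up. A row lasts 1/8 s, in which the tool goes at most 62.5 mm and 10.7 degrees, less where a joint would pass 70% of its speed; a pose out of reach is approached as far as the arm can. A call with a gripper value outside its range is refused whole. The fingers move at their own pace and stop on an object; FORCE is the grip in N (left out, the last holds). Time passes only in rows, so rows that repeat a pose let the fingers close. It gives the time, the measured TCP pose, the force, the opening and the grip force at its end, in the units of the state.
- ctrl.read_state(): the state, without advancing time (a new reading comes with each control period).
- viewer.get_image(name): name is "side" or "top"; returns (picture, depth): 400x640x3 uint8, red, green, blue; 400x640 float32, mm along the optical axis (not along the pixel's ray), 0 where there is no reading.
- viewer.camera_params(name): a dict with "fovy" (degrees; the focal length in pixels is half the picture's height over the tangent of half this angle, whatever the lens; pixels are square), "cx", "cy" (the principal point, pixels), "R" (3x3) and "t" (3): a world point X has camera coordinates R X + t. Camera axes: x right, y down, z forward; pixel columns grow to the right and rows downward; lengths in mm; the calibration is good to about 2 mm. A picture is of the moment at which its call begins. camera_params takes no time and is no camera call.
- ctrl.hand_in(): hands the job in; it is judged then, once.
The state is a dict: "t": time; "qpos": joint angles; "qd": joint speeds; "tau": joint torques, N m; "eef_pos": TCP position; "tcp_rot": TCP orientation; "force": force on the tool from outside, world axes, zero at the start; "moment": the same for the moment, N m; "opening": finger opening in mm; "grasp_force": force on a finger pad.
Only numpy, scipy, OpenCV 4.12 (cv2) and the standard library are available. Lean on these libraries where they do the work, as an engineer would, in place of code of your own. Each camera call takes 0.05 s, during which the arm holds its last target. There are 200 camera calls.

## Working session

There is one attempt and no reset: what is moved stays moved. The work goes in short steps, Python scripts to look and compute and a shell command to move; the robot and the scene stay as the last step left them, time stands still between calls to the robot, and variables do not carry over. Pictures are saved under pics/ and viewed, at most 10 in all, crops included, and the job is handed in when it is done.

```bash
mkdir -p pics; cat > h.py <<'E'
import numpy as np, cv2
from station import ctrl, viewer
def cam(n):
    p=viewer.camera_params(n); return 200/np.tan(np.radians(p['fovy'])/2),p['cx'],p['cy'],np.array(p['R']),np.array(p['t'])
def cloud(n):
    im,d=viewer.get_image(n); f,cx,cy,R,t=cam(n)
    v,u=np.mgrid[:400,:640]; P=np.stack([(u-cx)/f*d,(v-cy)/f*d,d],-1)
    W=(P-t)@R; W[d==0]=np.nan
    return im,d,W
def proj(n,X):
    f,cx,cy,R,t=cam(n); c=np.atleast_2d(X)@R.T+t; return np.c_[f*c[:,0]/c[:,2]+cx,f*c[:,1]/c[:,2]+cy]
E
python3 - <<'E'
from h import *
for n in('top','side'):
    im,d,W=cloud(n); cv2.imwrite(f'pics/{n}0.png',im[...,::-1]); np.savez(f'{n}0.npz',im=im,d=d,W=W)
    print(viewer.camera_params(n))
s=ctrl.read_state();print(s, ctrl.nose_length)
E
```

```text
{'fovy': 46.014633768036475, 'cx': 312.16930850116256, 'cy': 204.8460051409406, 'R': array([[ 8.76876011e-04, -9.99861915e-01,  1.65946435e-02],
       [-9.96351997e-01, -2.28964929e-03, -8.53080068e-02],
       [ 8.53342229e-02, -1.64593016e-02, -9.96216423e-01]]), 't': array([  -3.69551675,  595.41849774, 1345.46813163])}
{'fovy': 51.56817138208151, 'cx': 313.52455782574975, 'cy': 194.06912938565625, 'R': array([[-0.66233721, -0.74912553,  0.01097121],
       [-0.53156557,  0.45956193, -0.71150606],
       [ 0.5279654 , -0.47708886, -0.70259431]]), 't': array([407.28951505, 364.86727259, 860.27448512])}
{'t': 0.1, 'qpos': array([ 1.00842445,  0.43513794,  0.02497419,  1.57400319, -0.01158636,
        1.13400888, -0.07510386]), 'qd': array([ 0.00081893, -0.00087634, -0.00099587, -0.00041068, -0.0009919 ,
       -0.00076581, -0.0006651 ]), 'tau': array([ 3.03527442e-03, -6.71757460e+01,  1.02839895e+00, -3.16902387e+01,
        1.58186996e-02,  7.22861791e-03,  4.91741005e-06]), 'eef_pos': array([ 277.09256529, -559.72388387,  238.61513081]), 'tcp_rot': array([-3.05766776e+00, -7.15455082e-01,  7.18178110e-04]), 'force': array([ 0.08327335, -0.29516271, -0.11816172]), 'moment': array([ 0.02641088,  0.00641796, -0.03378264]), 'grasp_force': 0.0, 'opening': 85.57278170129464} 8.0
```

View pics/top0.png

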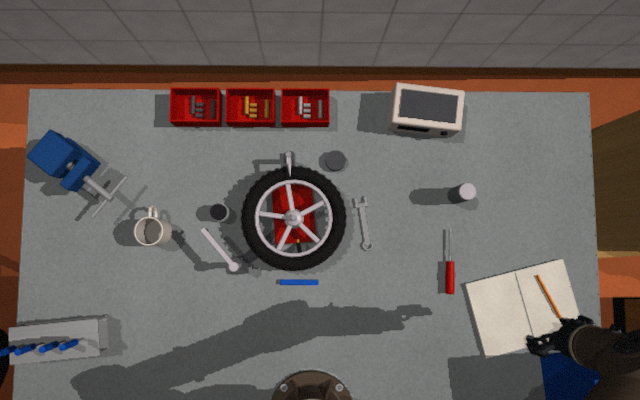

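View pics/side0.png

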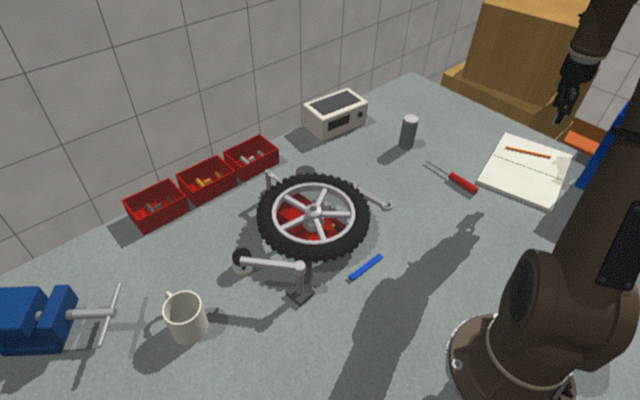

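The top view shows the wheel centred near (293,217), the index post near (290,158), and the gauge arm from its pivot at (234,267) to (204,230). The valve seems to be near (298,243). I'll rectify both views at spoke height.

```bash
cat >> h.py <<'E'
def rect(n,im,c,z,half=190,px=600):
    # world plane z -> image, up = +x, left = +y
    k=px/2/half
    W=np.array([[c[0]+half,c[1]+half,z],[c[0]+half,c[1]-half,z],[c[0]-half,c[1]-half,z],[c[0]-half,c[1]+half,z]])
    H=cv2.getPerspectiveTransform(proj(n,W).astype(np.float32),np.float32([[0,0],[px,0],[px,px],[0,px]]))
    return cv2.warpPerspective(im,H,(px,px),flags=cv2.INTER_CUBIC)
E
python3 - <<'E'
from h import *
from scipy.optimize import least_squares
D={n:np.load(n+'0.npz') for n in('top','side')}
def pt(n,u,v):return D[n]['W'][v,u].round(1)
print('hub',pt('top',293,217),pt('side',315,211),'post',pt('top',290,157),'pivot',pt('top',234,267),pt('side',300,266),'armend',pt('top',205,231),'jar',pt('top',219,212))
# tyre: circle fit of points with z 70..82 near hub
c=pt('top',293,217)[:2]
for n in D:
    W=D[n]['W'];r=np.hypot(W[...,0]-c[0],W[...,1]-c[1])
    m=(W[...,2]>77)&(W[...,2]<86)&(r>105)&(r<150)&(D[n]['im'].max(-1)<90)
    P=W[m];f=least_squares(lambda q:np.hypot(P[:,0]-q[0],P[:,1]-q[1])-128,c,loss='soft_l1',f_scale=5)
    print(n,f.x.round(1),m.sum(),np.median(P[:,2]))
    W=D[n]['W'];m=(W[...,2]>95)&(W[...,2]<125)&(np.hypot(W[...,0]-c[0],W[...,1]-c[1])<290)
    P=W[m];g=P[P[:,1]>c[1]+60];i=P[(P[:,0]>c[0]+90)&(abs(P[:,1]-c[1])<80)]
    for Q in(g,i):
        if len(Q)>5:
            m0=Q[:,:2].mean(0);v=np.linalg.svd(Q[:,:2]-m0)[2][0];s=(Q[:,:2]-m0)@v;print(len(Q),m0.round(1),v.round(3),(m0+v*s.min()).round(1),(m0+v*s.max()).round(1),np.median(Q[:,2]).round(1))
c=f.x
cv2.imwrite('pics/r0.png',np.hstack([cv2.resize(rect(n,D[n]['im'],c,60)[...,::-1],(400,400)) for n in D]))
E
```

```text
hub [555.5  51.1  99.4] [550.   53.4  74.8] post [723.1  60.3  94.8] pivot [420.1 207.8 117.9] [420.4 212.9 116.8] armend [516.2 287.3 117.1] jar [572.4 263.1  48.4]
top [556.4  49.9] 1856 79.54472672581358
346 [465.8 245.1] [-0.758 -0.652] [525.1 296.2] [413.9 200.5] 115.7
75 [713.6  63.9] [-0.996 -0.092] [738.8  66.3] [674.9  60.3] 99.0
side [556.  55.] 764 77.9398020122872
625 [462.8 251. ] [-0.762 -0.648] [522.7 302. ] [411.5 207.4] 112.9
56 [715.7  68.4] [-0.999 -0.047] [738.4  69.5] [683.   66.9] 97.6
```

View pics/r0.png

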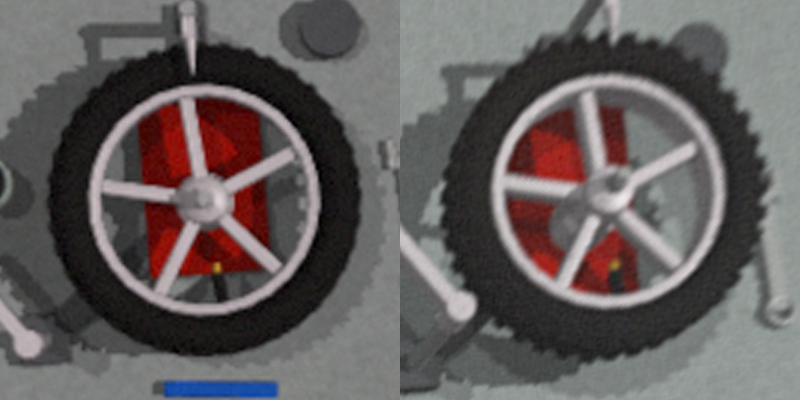

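The rectified top view puts the wheel centre at (204,199), the valve's brass end at (217,268) and the index tip at (190,72). That gives a centre of about (556,52) mm, a stand yaw of about 5°, and a valve at about 190° in the world frame. The wheel therefore needs about +175°. The pivot estimate of (420,210) agrees with the stand geometry. Next I close the fingers and travel to above the spoke gap at -98°.

```bash
python3 -m crank '{"fingers":[0,0,0,0,0,0,0,0,0,0,0,0],"delta_pos":[[486,-374,50],[486,-374,50],[486,-374,50],[486,-374,50],[486,-374,50],[486,-374,50],[486,-374,50],[486,-374,50],[486,-374,50],[486,-374,50],[486,-374,50],[486,-374,50]],"yaw":[26.3,26.3,26.3,26.3,26.3,26.3,26.3,26.3,26.3,26.3,26.3,26.3]}' 20
```

```text
t: 1.6
eef_pos: [546.5, -9.9, 188.9]
tcp_rot: [3.141, 0.001, -0.002]
force: [0.4, -0.3, 0.9]
opening: -0.3
grasp_force: 0.0
```

```bash
python3 -m crank '{"fingers":[0,0,0],"delta_pos":[[0,0,40],[0,0,80],[0,0,80]],"yaw":[0,0,0]}' && python3 - <<'E'
from h import *
a=viewer.get_image('top')[0][150:290,220:370];b=viewer.get_image('side')[0][150:290,245:395]
cv2.imwrite('pics/c1.png',cv2.resize(np.hstack([a,b])[...,::-1],None,fx=2.6,fy=2.6,interpolation=cv2.INTER_CUBIC))
E
```

```text
t: 1.98
eef_pos: [544.3, -11.3, 107.2]
tcp_rot: [3.14, -0.003, -0.009]
force: [-0.1, 0.1, -0.3]
opening: 0.0
grasp_force: 0.0
```

View pics/c1.png

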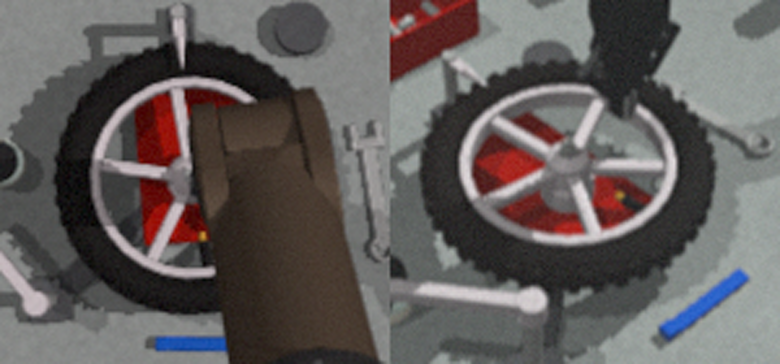

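The side crop shows the fingertip at (628,110). From there it will drop into the gap between the right spoke at (655,165) and the upper spoke at (605,105), which doesn't contain the valve at (620,195). I'll descend.

```bash
python3 -m crank '{"fingers":[0,0,0,0],"delta_pos":[[0,0,20],[0,0,38],[0,0,51],[0,0,51]],"yaw":[0,0,0,0]}'
python3 - <<'E'
import numpy as np
# arc plan: r62, centre (556,52), start -98deg, deltas in tool axes (x=wx,y=-wy)
a=np.radians(np.arange(-98,110,8));p=np.c_[62*np.cos(a),-62*np.sin(a)];d=p-p[0]
for A,q in zip(np.arange(-98,110,8),d.round(0)):print(A,q)
E
```

```text
t: 2.58
eef_pos: [547.0, -9.6, 58.6]
tcp_rot: [3.141, 0.001, 0.0]
force: [-0.4, 0.4, -0.9]
opening: -0.2
grasp_force: 0.0
-98 [0. 0.]
-90 [9. 1.]
-82 [17.  0.]
-74 [26. -2.]
-66 [34. -5.]
-58 [41. -9.]
-50 [ 48. -14.]
-42 [ 55. -20.]
-34 [ 60. -27.]
-26 [ 64. -34.]
-18 [ 68. -42.]
-10 [ 70. -51.]
-2 [ 71. -59.]
6 [ 70. -68.]
14 [ 69. -76.]
22 [ 66. -85.]
30 [ 62. -92.]
38 [  57. -100.]
46 [  52. -106.]
54 [  45. -112.]
62 [  38. -116.]
70 [  30. -120.]
78 [  22. -122.]
86 [  13. -123.]
94 [   4. -123.]
102 [  -4. -122.]
```

```bash
python3 -m crank '{"fingers":[0,0,0,0,0,0,0,0,0,0,0,0],"delta_pos":[[9,1,0],[17,0,0],[26,-2,0],[34,-5,0],[41,-9,0],[48,-14,0],[55,-20,0],[60,-27,0],[64,-34,0],[68,-42,0],[70,-51,0],[71,-59,0]],"yaw":[0,0,0,0,0,0,0,0,0,0,0,0]}'
```

```text
t: 4.08
eef_pos: [618.2, 50.5, 58.4]
tcp_rot: [-3.141, -0.001, -0.001]
force: [-0.7, -2.0, -0.0]
opening: -0.3
grasp_force: 0.9
```

```bash
python3 -m crank '{"fingers":[0,0,0,0,0,0,0,0,0,0],"delta_pos":[[-1,-9,0],[-2,-17,0],[-5,-26,0],[-9,-33,0],[-14,-41,0],[-19,-47,0],[-26,-53,0],[-33,-57,0],[-37,-59,0],[-37,-59,0]],"yaw":[0,0,0,0,0,0,0,0,0,0]}'
python3 - <<'E'
from h import *
D={}
for n in('top','side'):
    im,d,W=cloud(n);D[n]=im
cv2.imwrite('pics/c2.png',np.hstack([cv2.resize(rect(n,D[n],(556,52),60)[...,::-1],(400,400)) for n in D]))
np.savez('i2.npz',**D)
E
```

```text
t: 5.32
eef_pos: [580.3, 109.1, 58.3]
tcp_rot: [-3.141, -0.002, 0.001]
force: [0.2, -0.2, -0.5]
opening: -0.1
grasp_force: 0.0
```

View pics/c2.png

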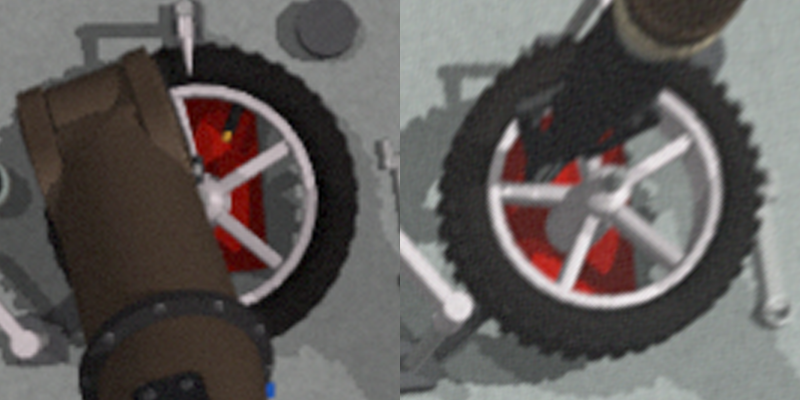

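The valve's brass end is now at (227,136) and the centre at (204,199), so the valve is at about -21°. About 26° remain. I'll push on about 17° more slowly and then fit the angle precisely.

```bash
python3 -m crank '{"fingers":[0,0,0,0,0,0],"delta_pos":[[-4,-2,0],[-9,-3,0],[-14,-4,0],[-17,-5,0],[-18,-5,0],[-18,-5,0]],"yaw":[0,0,0,0,0,0]}'
cat >> h.py <<'E'
from scipy.ndimage import map_coordinates
def samp(n,g,X,Y,z):
    p=proj(n,np.c_[X.ravel(),Y.ravel(),np.full(X.size,z)]); return map_coordinates(g,[p[:,1],p[:,0]],order=1).reshape(X.shape)
def white(im): return np.clip((im.min(-1).astype(float)-90)/60,0,1)
def spokes(n,im,c,ths,angs=None):
    # score spoke template at wheel angles ths (world, deg); z=67 plane
    g=white(im); r=np.linspace(40,92,40)[:,None]; A=np.radians(np.arange(0,360,.5))[None]
    I=samp(n,g,c[0]+r*np.cos(A),c[1]+r*np.sin(A),67.)
    R=np.broadcast_to(r,I.shape); out=[]
    for th in ths:
        T=np.zeros(I.shape)
        for k in (36,108,180,252,324):
            if angs is not None and k not in angs: continue
            w=(A-np.radians(th+k)+np.pi)%(2*np.pi)-np.pi
            T+=np.where(abs(R*np.sin(w))<7,1.,0)*(abs(w)<1)-np.where((abs(R*np.sin(w))>=8)&(abs(R*np.sin(w))<15),.7,0)*(abs(w)<1)
        out.append((T*I*R).sum())
    return np.array(out)
E
python3 - <<'E'
from h import *
from scipy.optimize import minimize
i0={n:np.load(n+'0.npz')['im'] for n in('top','side')}
now={n:viewer.get_image(n)[0] for n in i0}; np.savez('i3.npz',**now)
for n in i0:
    best=minimize(lambda q:-spokes(n,i0[n],q[:2],[q[2]])[0]/1e3,[556,52 if n=='side' else 50,190],method='Nelder-Mead',options=dict(initial_simplex=[[556,50,190],[562,50,192],[556,56,188],[552,48,194]]))
    c=best.x[:2]
    # index: bright direction on z=95 plane, r 116..150 and 1st-moment centreline
    g=white(i0[n]);r=np.arange(112,165,2.)
    A=np.arange(-20,30,.25);I=samp(n,g,c[0]+r[:,None]*np.cos(np.radians(A)),c[1]+r[:,None]*np.sin(np.radians(A)),95.)
    ctr=[(rr,round((A*row).sum()/row.sum(),1)) for rr,row in zip(r,I) if row.sum()>3]
    print(n,best.x.round(2),ctr[::3])
    th=np.arange(-40,40,.25);s=spokes(n,now[n],c,th); print('all',th[s.argmax()])
    for k in(36,108,180,252,324):
        t=np.arange(-25,15,.25);s=spokes(n,now[n],c,t,[k]);print(k,t[s.argmax()],s.max().round(-1))
D=now
cv2.imwrite('pics/c3.png',np.hstack([cv2.resize(rect(n,D[n],(556,52),60)[...,::-1],(400,400)) for n in D]))
E
```

```text
t: 6.18
eef_pos: [562.7, 113.9, 58.3]
tcp_rot: [-3.141, -0.001, 0.0]
force: [1.1, 0.3, -1.0]
opening: 0.1
grasp_force: 0.4
top [555.78  50.4  190.32] [(np.float64(120.0), np.float64(4.7)), (np.float64(126.0), np.float64(4.9)), (np.float64(132.0), np.float64(4.8)), (np.float64(138.0), np.float64(4.9)), (np.float64(144.0), np.float64(5.9)), (np.float64(150.0), np.float64(4.1)), (np.float64(156.0), np.float64(2.2)), (np.float64(162.0), np.float64(-0.8))]
all -5.0
36 -11.75 4610.0
108 -25.0 0.0
180 -3.75 260.0
252 -4.75 47920.0
324 -5.0 55790.0
side [555.92  55.05 190.49] [(np.float64(120.0), np.float64(3.8)), (np.float64(126.0), np.float64(-3.3)), (np.float64(132.0), np.float64(-3.5)), (np.float64(138.0), np.float64(-2.8)), (np.float64(144.0), np.float64(0.8)), (np.float64(150.0), np.float64(3.1)), (np.float64(156.0), np.float64(3.9)), (np.float64(162.0), np.float64(4.1))]
all -4.5
36 -25.0 0.0
108 -3.75 57130.0
180 -4.75 56060.0
252 -4.0 37800.0
324 -7.5 28180.0
```

View pics/c3.png

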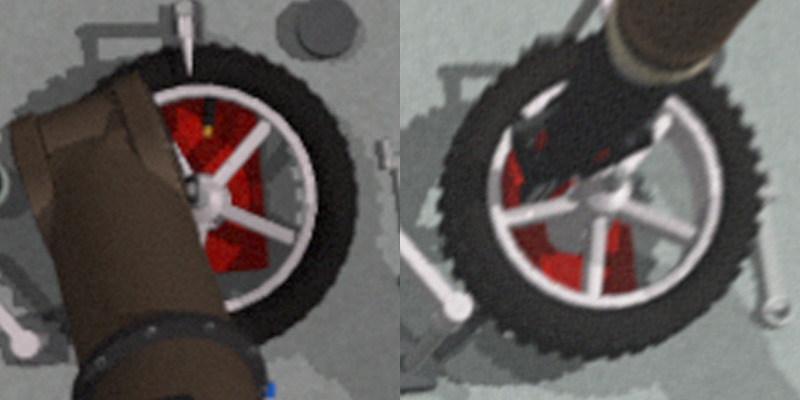

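The spoke fit puts the valve at -4.8° and the index at +4.8°, so 9.6° remain. The picture agrees, with brass at (207,130) and the tip at (190,72). I'll push most of that, slowly.

```bash
cat > m.py <<'E'
from h import *
C={'top':(555.78,50.4),'side':(555.92,55.05)}
for n in C:
    im=viewer.get_image(n)[0]; np.save(f'last_{n}.npy',im)
    for K in ((36,252,324) if n=='top' else (108,180,252,324)), :
        K=[(252,324),(324,),(252,)] if n=='top' else [(108,180,252),(108,),(180,),(252,)]
        for k in K:
            t=np.arange(-15,20,.1);s=spokes(n,im,C[n],t,k);print(n,k,t[s.argmax()].round(1),s.max().round(-1))
E
python3 -m crank '{"fingers":[0,0,0,0,0,0],"delta_pos":[[-3,0,0],[-5,0,0],[-7,0,0],[-8,0,0],[-9,0,0],[-9,0,0]],"yaw":[0,0,0,0,0,0]}'; python3 m.py
```

```text
t: 7.02
eef_pos: [553.7, 113.7, 58.3]
tcp_rot: [3.142, 0.001, -0.0]
force: [1.7, -1.3, 1.0]
opening: -0.3
grasp_force: 0.6
top (252, 324) 4.1 107890.0
top (324,) 3.9 56010.0
top (252,) 4.4 52140.0
side (108, 180, 252) 4.6 148980.0
side (108,) 4.9 57290.0
side (180,) 3.9 55020.0
side (252,) 5.0 37810.0
```

```bash
python3 -m crank '{"fingers":[0,0,0,0,0,0,0,0,0,0],"delta_pos":[[7,0,0],[12,0,0],[12,0,-50],[12,0,-100],[-10,-60,-100],[-50,-120,-100],[-83,-170,-100],[-83,-191,-100],[-83,-191,-100],[-83,-191,-100]],"yaw":[0,0,0,0,0,0,0,0,0,0]}'; python3 - <<'E'
from h import *
from scipy.optimize import minimize
C={'top':(555.78,50.4),'side':(555.92,55.05)}
im={n:viewer.get_image(n)[0] for n in C}
for n in C:
    q=minimize(lambda q:-spokes(n,im[n],q[:2],[q[2]])[0]/1e3,[*C[n],4.5],method='Nelder-Mead',options=dict(initial_simplex=[[*C[n],4.5],[C[n][0]+4,C[n][1],3],[C[n][0],C[n][1]+4,6],[C[n][0]-3,C[n][1]-3,5]])).x
    print(n,q.round(2))
W=cloud('top')[2]; c=np.array(C['top'])
m=(abs(W[...,2]-117)<6)&(np.hypot(W[...,0]-421,W[...,1]-210)<145);P=W[m][:,:2];m0=P.mean(0);v=np.linalg.svd(P-m0)[2][0];print('arm',np.degrees(np.arctan2(v[1],v[0])),m0)
R=rect('top',im['top'],(630,52),80,half=75,px=480);S=rect('side',im['side'],(630,52),80,half=75,px=320)
cv2.imwrite('pics/c4.png',np.hstack([R,cv2.resize(S,(320,480))*0+cv2.copyMakeBorder(S,0,160,0,0,cv2.BORDER_CONSTANT)])[...,::-1])
E
```

```text
t: 8.38
eef_pos: [471.2, 303.6, 158.1]
tcp_rot: [3.141, -0.0, -0.0]
force: [0.4, -0.8, -0.5]
opening: 0.0
grasp_force: 0.0
top [555.74  50.5    3.99]
side [555.49  55.24   4.49]
arm -139.59268070783588 [465.42696938 245.44681451]
```

View pics/c4.png

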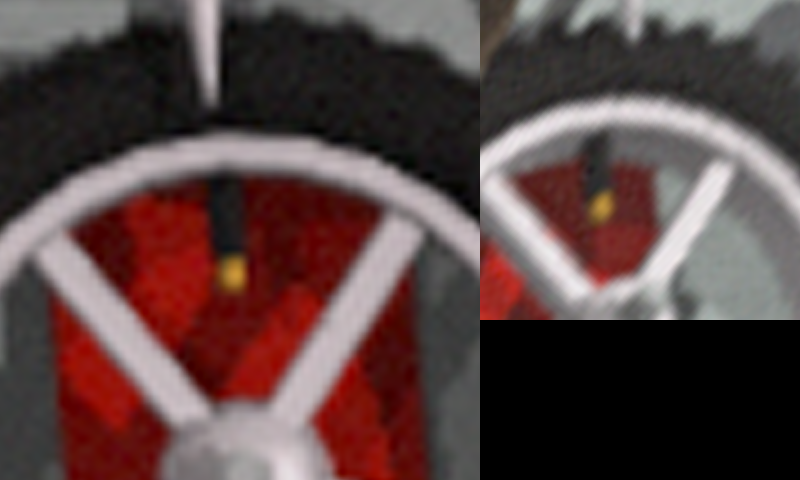

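The wheel came to rest at about 4.1°. The index is at 4.8–5.2° (tip at (210,105), brass at (233,273)), so it's about 0.9° short. I'll give it a tiny corrective push from the same contact, 1 mm further.

```bash
python3 -m crank '{"fingers":[0,0,0,0,0,0,0,0,0,0],"delta_pos":[[33,71,0],[73,131,0],[95,180,0],[95,191,0],[95,191,0],[95,191,0],[95,191,40],[95,191,80],[95,191,100],[95,191,100]],"yaw":[0,0,0,0,0,0,0,0,0,0]}'
python3 -m crank '{"fingers":[0,0,0,0,0,0,0,0],"delta_pos":[[-5,0,0],[-9,0,0],[-11,0,0],[-12,0,0],[-12.5,0,0],[-13,0,0],[-13,0,0],[-13,0,0]],"yaw":[0,0,0,0,0,0,0,0]}'
python3 -m crank '{"fingers":[0,0,0,0,0,0,0,0,0,0],"delta_pos":[[7,0,0],[13,0,0],[13,0,-50],[13,0,-100],[-9,-60,-100],[-49,-120,-100],[-82,-170,-100],[-82,-191,-100],[-82,-191,-100],[-82,-191,-100]],"yaw":[0,0,0,0,0,0,0,0,0,0]}'; python3 - <<'E'
from h import *
from scipy.optimize import minimize
C={'top':(555.78,50.4),'side':(555.92,55.05)}
for n in C:
  for j in range(2):
    im=viewer.get_image(n)[0]
    q=minimize(lambda q:-spokes(n,im,q[:2],[q[2]])[0]/1e3,[*C[n],4.5],method='Nelder-Mead',options=dict(initial_simplex=[[*C[n],4.5],[C[n][0]+4,C[n][1],3],[C[n][0],C[n][1]+4,6],[C[n][0]-3,C[n][1]-3,5]])).x
    print(n,q.round(2))
# gauge plan
P=np.array([421,210.]);
for a in np.arange(40,-18,-6):
    A=np.radians(a);u=np.array([np.cos(A),np.sin(A)]);nn=np.array([-u[1],u[0]])
    print(a,(P+100*u+nn*(7+14)).round(0))
E
```

```text
t: 9.78
eef_pos: [564.3, 115.0, 57.0]
tcp_rot: [3.141, 0.005, -0.005]
force: [-0.2, 0.0, 0.6]
opening: -0.1
grasp_force: 0.0
t: 10.78
eef_pos: [553.2, 113.7, 58.4]
tcp_rot: [-3.142, -0.001, -0.001]
force: [2.1, 0.1, 1.5]
opening: -0.2
grasp_force: 0.8
t: 12.02
eef_pos: [471.2, 303.6, 158.0]
tcp_rot: [3.14, -0.0, -0.0]
force: [-0.2, 0.2, -0.5]
opening: 0.4
grasp_force: 0.0
top [555.76  50.45   4.51]
top [555.75  50.47   4.51]
side [555.45  55.21   4.85]
side [555.57  55.     4.65]
40 [484. 290.]
34 [492. 283.]
28 [499. 275.]
22 [506. 267.]
16 [511. 258.]
10 [516. 248.]
4 [519. 238.]
-2 [522. 227.]
-8 [523. 217.]
-14 [523. 206.]
```

The wheel now sits at 4.5–4.7° against an index of about 4.8–5°, which is within about 0.01 rad. The gauge arm is next: descend behind the beam and sweep it in gently.

```bash
python3 -m crank '{"fingers":[0,0,0,0,0,0,0,0,0,0,0,0],"delta_pos":[[0,0,30],[0,0,51],[6,7,51],[13,14,51],[17,17,51],[21,21,51],[24,25,51],[28,29,51],[31,33,51],[35,37,51],[38,42,51],[40,46,51]],"yaw":[0,0,0,0,0,0,0,0,0,0,0,0]}'
python3 -m crank '{"fingers":[0,0,0,0,0,0,0,0,0],"delta_pos":[[3,5,0],[5,10,0],[7,15,0],[8,20,0],[10,26,0],[11,31,0],[12,36,0],[12,39,0],[12,39,0]],"yaw":[0,0,0,0,0,0,0,0,0]}'
python3 - <<'E'
from h import *
W=cloud('side')[2]
m=(abs(W[...,2]-113)<8)&(np.hypot(W[...,0]-421,W[...,1]-213)<145)&(W[...,1]<250);P=W[m]
cv2.imwrite('pics/c5.png',cv2.resize(np.hstack([viewer.get_image('top')[0][150:300,190:370],viewer.get_image('side')[0][150:300,220:400]])[...,::-1],None,fx=2.2,fy=2.2,interpolation=cv2.INTER_CUBIC))
E
```

```text
t: 13.72
eef_pos: [511.0, 258.2, 107.2]
tcp_rot: [3.141, 0.001, -0.0]
force: [-0.6, -0.2, 0.2]
opening: 0.2
grasp_force: 0.3
t: 14.85
eef_pos: [522.8, 219.3, 107.3]
tcp_rot: [3.141, 0.0, 0.0]
force: [-0.4, 0.4, -0.6]
opening: 0.1
grasp_force: 0.0
```

View pics/c5.png

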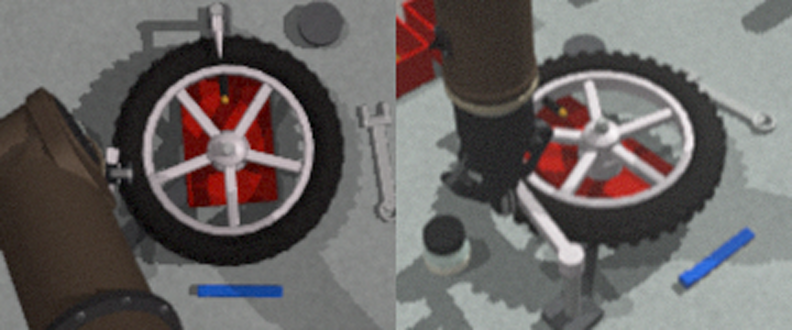

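The side view shows the beam from its pivot at (570,255) to the finger near (520,190), and the top view shows its end at the tyre's outer edge, (113,155). I'll continue in small steps until the force rises at the stop.

```bash
python3 -m crank '{"fingers":[0,0,0,0,0],"delta_pos":[[0,2,0],[0,4,0],[0,6,0],[0,7,0],[0,7,0]],"yaw":[0,0,0,0,0]}'
python3 -m crank '{"fingers":[0,0,0],"delta_pos":[[0,1,0],[0,2,0],[0,2,0]],"yaw":[0,0,0]}'
python3 -m crank '{"fingers":[0,0,0],"delta_pos":[[0,1,0],[0,2,0],[0,2,0]],"yaw":[0,0,0]}'
```

```text
t: 15.62
eef_pos: [522.8, 212.5, 107.3]
tcp_rot: [3.141, 0.001, 0.0]
force: [-0.3, 0.5, 0.4]
opening: 0.1
grasp_force: 0.0
t: 16.0
eef_pos: [522.8, 210.5, 107.3]
tcp_rot: [3.141, 0.001, -0.0]
force: [-0.2, 0.8, -0.1]
opening: 0.4
grasp_force: 0.1
t: 16.38
eef_pos: [522.8, 208.5, 107.3]
tcp_rot: [3.141, 0.001, 0.0]
force: [-0.6, -0.0, 0.6]
opening: 0.1
grasp_force: 0.1
```

```bash
python3 -m crank '{"fingers":[0,0,0],"delta_pos":[[0,1,0],[0,2,0],[0,2,0]],"yaw":[0,0,0]}' | grep -E 'eef|^force'
python3 -m crank '{"fingers":[0,0,0],"delta_pos":[[0,1,0],[0,1.5,0],[0,1.5,0]],"yaw":[0,0,0]}' | grep -E 'eef|^force'
```

```text
eef_pos: [522.8, 207.6, 107.4]
force: [-0.8, 5.8, -0.8]
eef_pos: [522.7, 207.3, 107.5]
force: [-0.4, 9.1, -2.8]
```

The stop is reached: position held with 9 N. I'll back off along the normal, lift, and check everything.

```bash
python3 -m crank '{"fingers":[0,0,0,0,0,0,0,0,0],"delta_pos":[[1,-4,0],[3,-12,0],[7,-30,0],[7,-30,-50],[7,-30,-100],[-40,-70,-100],[-80,-110,-100],[-80,-110,-100],[-80,-110,-100]],"yaw":[0,0,0,0,0,0,0,0,0]}'
python3 - <<'E'
from h import *
from scipy.optimize import minimize
C={'top':(555.78,50.4),'side':(555.92,55.05)}
D={n:cloud(n) for n in C}
for n in C:
    im=D[n][0]
    q=minimize(lambda q:-spokes(n,im,q[:2],[q[2]],(36,108,252,324))[0]/1e3,[*C[n],4.5],method='Nelder-Mead',options=dict(initial_simplex=[[*C[n],4.5],[C[n][0]+4,C[n][1],3],[C[n][0],C[n][1]+4,6],[C[n][0]-3,C[n][1]-3,5]])).x
    W=D[n][2];m=(abs(W[...,2]-114)<6)&(np.hypot(W[...,0]-421,W[...,1]-211)<145);P=W[m][:,:2];m0=np.median(P,0);v=np.linalg.svd(P-m0,full_matrices=False)[2][0]
    print(n,q.round(2),'arm',np.degrees(np.arctan(v[1]/v[0])).round(1),m.sum())
cv2.imwrite('pics/c6.png',cv2.resize(np.hstack([D['top'][0][130:300,190:370],D['side'][0][150:320,220:400]])[...,::-1],None,fx=2.2,fy=2.2,interpolation=cv2.INTER_CUBIC))
E
```

```text
t: 18.25
eef_pos: [442.9, 315.7, 207.4]
tcp_rot: [3.141, 0.003, 0.001]
force: [-0.3, -0.5, 0.1]
opening: -0.6
grasp_force: 0.0
top [555.78  50.42   4.51] arm -14.5 296
side [555.46  54.73   4.65] arm -14.5 378
```

View pics/c6.png

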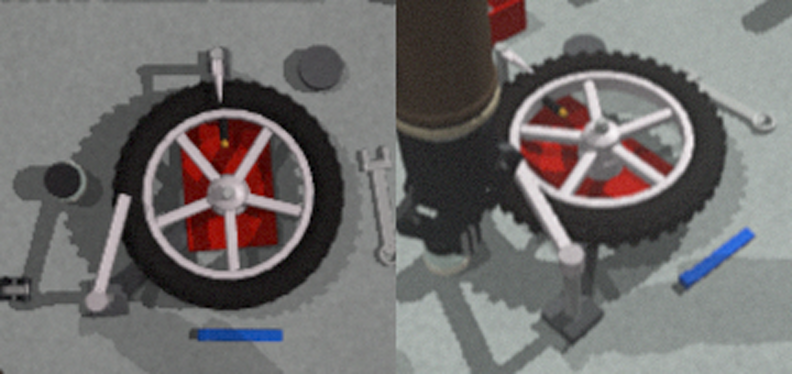

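The top view shows the beam from its pivot at (97,300) to its end at (124,197) over the tyre. Its angle is -14.5°, so the feeler is at r≈129 mm, mid-tyre. The valve at (224,143) lines up with the index at (219,95), the jar is undisturbed and the robot is clear.

```bash
python3 -c "
from station import ctrl
print(ctrl.hand_in())"
```

```text
the job is handed in; nothing more can be done
None
```

The job is handed in, with no verdict returned: the valve points at the index to within about 0.01 rad by camera, the gauge arm was then pushed to its stop (about 9 N), and the robot is clear with the jar and tools apparently unmoved.

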